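# Set the exposure timer to six clicks and start it

## Task

Set the exposure timer for six minutes and start it: gently push its selector lever round, not gripping it, until it rests on the sixth click clockwise from off (off is the long mark, each click is one minute), and only then press the larger of the two buttons fully in and let it come out again. Leave the small button, the pump box beside it with its knob, and all the bottles, jars and tools where and as they stand.

Things in the scene. Friction and masses are not known exactly. Their poses are not given: they have to be found in the camera images.
- timer: Exposure timer, a fixed grey box 190 mm (x) by 300 mm (y) by 70 mm high with an aluminium top plate; its origin is the centre of its underside on the table. In its own frame: the selector's vertical axis is at x +15, y +60 mm; the larger (start) button at x -35, y -100 mm; the small (stop) button at x +45, y -100 mm; all on the top, 70 mm up.
- selector (a joint): Selector angle, rad, growing clockwise seen from above. Eight clicks 0.5236 rad (30 degrees) apart: 0 = off (long mark), 0.52, 1.05, 1.57, 2.09, 2.62, 3.14 (sixth click), 3.67; end stops just beyond first and last. At angle q the lever points 105 degrees - q from the timer's +x, counted anticlockwise. Past half-way it snaps into the next click by itself. It starts on a click from 0 to 4.
- lever_side (a point): Middle of the black selector lever's arm, 45 mm out from its axis, 25 mm above the plate. Lever: 14 mm wide, upright sides from 10 to 40 mm above the plate, reaching 60 mm out on the pointing side (white line on top), 22 mm on the other; foot disc 56 mm across, 13 mm high. x: outward along the lever, z up. A click takes 2 to 6 N here, sideways.
- start_top (a point): Centre of the top of the larger button (start), grey, 34 mm across, in a black ring 50 mm across 12 mm high; its top is 22 mm above the timer's plate when out. Travel 6 mm straight down against a spring; fully in takes 5 N.
- start (a joint): Travel of the larger button, m: 0 out, 0.006 fully in; it springs back.
- stop (a joint): Travel of the small button (stop, 18 mm across), m: 0 out, 0.006 fully in. Not to be pressed.
- pump: Vacuum pump box, fixed, green, 160 by 180 by 85 mm high, origin at the centre of its underside; it carries a small knob and a can. Not to be touched.
- pump_knob_edge (a point): Point on the end of the bar of the pump box's small black knob (36 mm across). Not to be turned.
- ink_jar_mid (a point): Loose bystander: ink jar, 60 mm across, 75 mm high, in front of the timer; point on its middle, about half-way up. Leave alone.
- tape_roll_mid (a point): Loose bystander: roll of tape lying flat, 80 mm across, 25 mm high, in front of the timer; point on its middle, about half-way up. Leave alone.
- emulsion_can_mid (a point): Loose bystander: can on the pump box, 56 mm across, 70 mm high; point on its middle, about half-way up. Leave alone.
- squeegee_mid (a point): Loose bystander: wooden squeegee lying flat, 220 mm long, 45 mm high; point on its middle, about half-way up. Leave alone.
- solvent_bottle_mid (a point): Loose bystander: bottle, 64 mm across, 150 mm high; point on its middle, about half-way up. Leave alone.
- ink_cup_mid (a point): Loose bystander: open cup, 72 mm across, 85 mm high; point on its middle, about half-way up. Leave alone.
- ink_spatula_grip (a point): Loose bystander: spatula lying on the table; point on its handle. Leave alone.

How it is judged:
By the outcome, as a careful person would: the job done as asked, in the order asked, and still so for the second after the job is handed in, with the robot touching nothing.
It also fails if it takes over 58 s, if anything falls off the work surface, if the arm or the gripper's body presses on something with over 40 N, if the wrist force passes 120 N, or if a joint passes its speed limit or range.

## Robot

A 7-joint arm with a two-finger parallel gripper is mounted at the origin on the work surface. World frame = base frame: x ahead of the robot, y to its left, z up, the work surface at z = 0. Lengths are in m, angles in rad, forces in N, time in s.
With the tool pointing down it reaches from about 0.35 to 0.9 m from the base axis. Payload 8.1 kg.
Tool frame: the origin (TCP) lies at the centre of the arm's flange, where the gripper is bolted on; the fingertips stand 178 mm ahead of it and the grasp point (between the pads) lies 159 mm ahead of it; z points along the fingers, y is the line along which they close (so a half turn about z gives the same grasp; the last joint's range is limited). The gripper opens to 92 mm and grips with 3 to 60 N. Pads are 19 mm wide; open, the fingers measure 130 mm over their backs; the gripper's body (75 mm by 190 mm) begins 47 mm behind the grasp point.
Start: joints at [1.178, 0.434, 0.025, 1.573, -0.012, 1.134, -0.075], TCP at [0.179, -0.599, 0.405] pointing down, gripper open.
Joint ranges: [-2.62, 2.62], [-0.44, 2.09], [-1.27, 1.32], [0.08, 2.57], [-1.32, 4.46], [0.12, 2], [-2.74, 2.74]. Speed limits (rad/s): [2.22, 2.22, 3.01, 3.01, 3.14, 3.14, 3.14].

## Interface

Orientations are given as a rotation vector (axis times angle).
In Python, from cell import arm gives the robot as it stands. The module is installed in compiled form; this text tells all that it offers.
- The arm moves only by the shell command python3 -m inch 'ROWS' [FORCE]. ROWS is text: rows parted by semicolons, each of 5 numbers parted by spaces: the shift along the tool's x, y, z in m, then the turn about the tool's z in rad, then the finger opening in m, from 0 to 0.0918. In form: x y z roll fingers; .... A call has 1 to 5 rows; each row is the pose to reach, as a shift and turn from the pose commanded when the call began, along the tool's axes at that moment; what a row does not reach only later rows make up. A row lasts 1/10 s, in which the tool goes at most 50 mm and 8.59 degrees, less where a joint would pass 70% of its speed; a pose out of reach is approached as far as the arm can. A call with a gripper value outside its range is refused whole. The fingers move at their own pace and stop on an object; FORCE is the grip in N (left out, the last holds). Time passes only in rows, so rows that repeat a pose let the fingers close. It gives the time, the measured TCP pose, the force, the opening and the grip force at its end, in the units of the state.
- arm.observe(): the state, without advancing time (a new reading comes with each control period).
- arm.get_image(name): name is "scene" or "top"; returns the picture (420x560x3 uint8, red, green, blue); there is no depth.
- arm.get_calibration(name): a dict with "intrinsics" (3x3 intrinsics, pixels), "distortion" ([k1, k2, p1, p2, k3] as OpenCV has them; the pictures are not rectified), "pose" (4x4, takes a point from camera to world coordinates). Camera axes: x right, y up, looking along -z (the intrinsics and any distortion apply to the point x, -y, -z); pixel columns grow to the right and rows downward; lengths in m; the calibration is good to about 2 mm. A picture is of the moment at which its call begins. get_calibration takes no time and is no camera call.
- arm.sign_off(): hands the job in; it is judged then, once.
Trained networks look in the newest picture that a camera, given by its name, has taken for a name from the list of things; names that differ only in an ending like _2 or _b are one class to them, and where a whole thing is asked for, a point or a joint stands for the part that bears it (a point fixed in the world has none). Each returns a list of dicts, best first, with "conf" (0 to 1); they miss things now and then, are a little off and sometimes report something else, mostly with a low value. They report only what shows in the picture. A call takes as long as a camera call.
- arm.look_for(camera, query): "point" ([row, column] in pixels, amid what is visible of it).
- arm.silhouettes(camera, query): "region" (420x560 bool, what is visible of it) and "point" ([row, column] in pixels, amid what is visible of it).
- arm.place_of(camera, query): "point" ([row, column] in pixels: a listed point, or the origin of a listed thing).
The state is a dict: "clock": time; "joints": joint angles; "dq": joint speeds; "joint_efforts": joint torques, N m; "position": TCP position; "ee_rot": TCP orientation; "force": force on the tool from outside, world axes, zero at the start; "ft_torque": the same for the moment, N m; "width": opening from 0.0 (shut) to 1.0 (fully open); "gripper_force": force on a finger pad.
Only numpy, scipy, OpenCV 4.12 (cv2) and the standard library are available. Lean on these libraries where they do the work, as an engineer would, in place of code of your own. Each camera call takes 0.05 s, during which the arm holds its last target. There are 200 camera calls.

## Working session

There is one attempt and no reset: what is moved stays moved. The work goes in short steps, Python scripts to look and compute and a shell command to move; the robot and the scene stay as the last step left them, time stands still between calls to the robot, and variables do not carry over. Pictures are saved under pics/ and viewed, at most 10 in all, crops included, and the job is handed in when it is done.

```bash
mkdir -p pics
cat > h.py <<'E'
import numpy as np, cv2
from cell import arm
from scipy.spatial.transform import Rotation as R
def ray(cam,pt):
    c=arm.get_calibration(cam);K=np.array(c["intrinsics"]);D=np.array(c["distortion"]);P=np.array(c["pose"])
    u=cv2.undistortPoints(np.array([[[pt[1],pt[0]]]],float),K,D)[0,0]
    return P[:3,3],P[:3,:3]@np.array([u[0],-u[1],-1])
def at_z(cam,pt,z):
    o,d=ray(cam,pt);return o+d*(z-o[2])/d[2]
def proj(cam,X):
    c=arm.get_calibration(cam);K=np.array(c["intrinsics"]);D=np.array(c["distortion"]);P=np.array(c["pose"])
    p=(np.atleast_2d(X)-P[:3,3])@P[:3,:3]*[1,-1,-1]
    return cv2.projectPoints(p.reshape(-1,1,3),np.zeros(3),np.zeros(3),K,D)[0][:,0]
def save(cam,name):
    im=arm.get_image(cam);cv2.imwrite("pics/"+name,im[:,:,::-1]);return im
E
python3 - <<'E'
from h import *
for c in("top","scene"):
    save(c,c+"0.png");print(c,np.round(np.array(arm.get_calibration(c)["pose"])[:3,3],2))
    for q,z in(("timer",0),("lever_side",.095),("start_top",.092),("stop",.08),("pump",0),("pump_knob_edge",.1),("ink_jar_mid",.037),("tape_roll_mid",.012),("emulsion_can_mid",.12),("solvent_bottle_mid",.075),("ink_cup_mid",.04),("squeegee_mid",.02)):
        r=arm.place_of(c,q)[:2]
        print(q,[(round(a["conf"],2),np.round(a["point"]),np.round(at_z(c,a["point"],z)[:2],3)) for a in r])
s=arm.observe();print(s["clock"],s["position"],s["ee_rot"],s["force"],s["width"])
print(R.from_rotvec(s["ee_rot"]).as_matrix().round(3))
E
```

```text
top [ 0.34 -0.09  1.39]
timer [(0.78, array([240., 157.]), array([0.489, 0.254]))]
lever_side [(0.84, array([213., 120.]), array([0.546, 0.329]))]
start_top [(0.65, array([244., 185.]), array([0.469, 0.161]))]Traceback (most recent call last):
  File "<stdin>", line 5, in <module>
ValueError: it knows: emulsion_can_mid, ink_cup_mid, ink_jar_mid, ink_spatula_grip, lever_side, pump, pump_knob_edge, solvent_bottle_mid, squeegee_mid, start_top, tape_roll_mid, timer
```

Run:
```python
from h import *
for c in("top","scene"):
    save(c,c+"1.png");print(c,np.round(np.array(arm.get_calibration(c)["pose"])[:3,3],2))
    for q,z in(("timer",0),("lever_side",.095),("start_top",.092),("pump",0),("pump_knob_edge",.1),("ink_jar_mid",.037),("tape_roll_mid",.012),("emulsion_can_mid",.12),("solvent_bottle_mid",.075),("ink_cup_mid",.04),("squeegee_mid",.02)):
        r=arm.place_of(c,q)[:2]
        print(q,[(round(a["conf"],2),np.round(a["point"]),np.round(at_z(c,a["point"],z)[:2],3)) for a in r])
s=arm.observe();print(s["clock"],s["position"],s["ee_rot"],s["force"],s["width"])
print(R.from_rotvec(s["ee_rot"]).as_matrix().round(3))
```

```text
top [ 0.34 -0.09  1.39]
timer [(0.6, array([239., 158.]), array([0.491, 0.252]))]
lever_side [(0.58, array([210., 114.]), array([0.554, 0.343])), (0.21, array([145., 239.]), array([0.717, 0.032]))]
start_top [(0.59, array([243., 184.]), array([0.472, 0.164]))]
pump [(0.73, array([235., 331.]), array([ 0.502, -0.204]))]
pump_knob_edge [(0.73, array([232., 316.]), array([ 0.496, -0.159])), (0.73, array([245., 185.]), array([0.466, 0.16 ]))]
ink_jar_mid [(0.83, array([297., 124.]), array([0.338, 0.327]))]
tape_roll_mid [(0.68, array([299., 178.]), array([0.335, 0.192])), (0.53, array([208., 117.]), array([0.571, 0.362]))]
emulsion_can_mid [(0.64, array([208., 351.]), array([ 0.552, -0.242]))]
solvent_bottle_mid [(0.71, array([141., 162.]), array([0.737, 0.232]))]
ink_cup_mid [(0.67, array([141., 335.]), array([ 0.745, -0.215]))]
squeegee_mid [(0.86, array([145., 241.]), array([0.739, 0.034])), (0.5, array([141., 337.]), array([ 0.752, -0.223]))]
scene [ 1.41 -0.45  1.28]
timer [(0.89, array([185., 376.]), array([0.493, 0.266]))]
lever_side [(0.78, array([172., 409.]), array([0.553, 0.33
[... 283 characters left out ...]
 0.469, -0.165]))]
ink_jar_mid [(0.62, array([142., 371.]), array([0.344, 0.323]))]
tape_roll_mid [(0.65, array([162., 336.]), array([0.365, 0.184]))]
emulsion_can_mid [(0.96, array([220., 227.]), array([ 0.539, -0.243]))]
solvent_bottle_mid [(0.83, array([233., 409.]), array([0.74 , 0.226]))]
ink_cup_mid [(0.83, array([294., 265.]), array([ 0.753, -0.214])), (0.49, array([230., 236.]), array([ 0.526, -0.218]))]
squeegee_mid [(0.79, array([265., 344.]), array([0.739, 0.03 ]))]
1.4 [ 0.17860685 -0.59894322  0.40473976] [3.10867757e+00 4.53469780e-01 6.12005048e-05] [-0.88528181  0.02452085  0.50492687] 0.9995392649654495
[[ 0.958  0.286  0.   ]
 [ 0.286 -0.958 -0.   ]
 [ 0.     0.    -1.   ]]
```

View pics/top0.png

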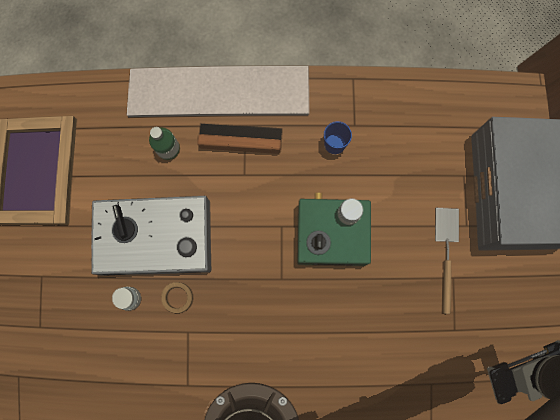

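The timer is at rows 197–273, columns 92–210. Its lever axis is at about (230,124) and the lever points up-left to (207,117). The start button is at (246,187), stop at (215,186), and the off mark on the left at (238,97). Next I'll rectify the plate plane to get the timer pose.

```bash
cat > rect.py <<'E'
from h import *
def rectify(im,z,x0,x1,y0,y1,s=.0005):   # rows: x decreasing, cols: y decreasing
    xs=np.arange(x1,x0,-s);ys=np.arange(y1,y0,-s)
    X,Y=np.meshgrid(xs,ys,indexing="ij")
    m=proj("top",np.stack([X.ravel(),Y.ravel(),np.full(X.size,z)],1)).reshape(*X.shape,2).astype(np.float32)
    return cv2.remap(im,m[...,0],m[...,1],cv2.INTER_CUBIC)
E
python3 - <<'E'
from rect import *
im=cv2.imread("pics/top0.png")[:,:,::-1]
x0,x1,y0,y1=.36,.62,.08,.44
r=rectify(np.ascontiguousarray(im),.07,x0,x1,y0,y1)
hsv=cv2.cvtColor(r,cv2.COLOR_RGB2HSV)
m=((hsv[...,1]<40)&(hsv[...,2]>150)).astype(np.uint8)
m=cv2.morphologyEx(m,cv2.MORPH_CLOSE,np.ones((15,15)))
n,l,st,_=cv2.connectedComponentsWithStats(m);k=1+st[1:,4].argmax()
pts=np.argwhere(l==k)[:,::-1].astype(np.float32)
(cx,cy),(w,h),a=cv2.minAreaRect(pts);print(x1-cy*.0005,y1-cx*.0005,w*.0005,h*.0005,a)
box=cv2.boxPoints(((cx,cy),(w,h),a)).astype(int)
o=r.copy();cv2.polylines(o,[box],True,(255,0,0),1);cv2.imwrite("pics/rect0.png",o[:,:,::-1])
E
```

```text
0.4950379943847656 0.26153089904785154 0.17945033264160157 0.28969891357421873 87.75425720214844
```

View pics/rect0.png

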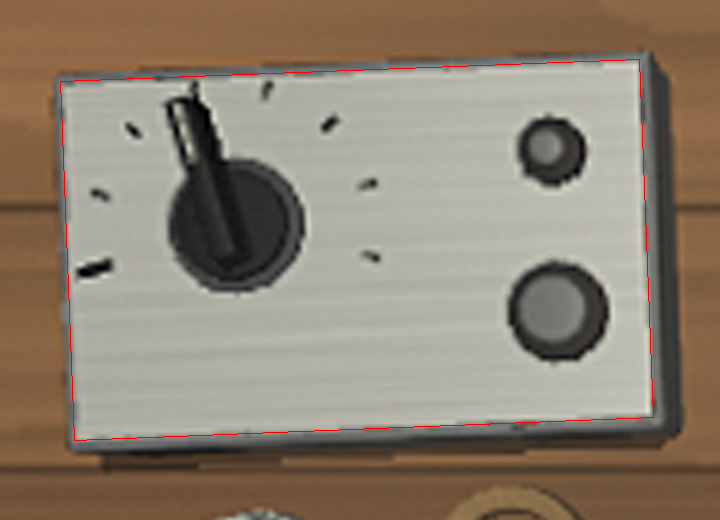

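Pose fit: timer at (0.495, 0.2615) with yaw +2.2°. The predicted axis and start-button positions match the picture: disc at (225,236), ring at (311,558). The lever lines up with the fourth mark, so it is on click 3 and needs three more. Next I'll plan the approach.

```bash
cat > plan.py <<'E'
from h import *
C=np.array([.5076,.3221]);YAW=2.25
def rows(wps,f=0,cur=None):
    """wps: calls, each a list of (x,y,ztip,toolx_deg); prints shifts in tool axes"""
    s=arm.observe();M=R.from_rotvec(s["ee_rot"]).as_matrix()
    p=np.r_[s["position"][:2],s["position"][2]-.178];a=np.degrees(np.arctan2(M[1,0],M[0,0]))
    print("t",s["clock"],"tip",p.round(4),"ang",a.round(2),"F",np.round(s["force"],2),"j7",round(s["joints"][6],2))
    for call in wps:
        t=np.radians(a);X=np.array([np.cos(t),np.sin(t),0]);Y=np.array([np.sin(t),-np.cos(t),0])
        out=[]
        for w in call:
            d=np.array(w[:3])-p;roll=-np.radians(w[3]-a)
            out.append("%.4f %.4f %.4f %.3f %g"%(d@X,d@Y,-d[2],roll,f))
        print("; ".join(out));p=np.array(call[-1][:3]);a=call[-1][3]
def pusher(q,gap,r=.045):
    """tip centre so that the finger back is `gap` short of lever at q (deg)"""
    ph=np.radians(105-q+YAW);u=np.array([np.cos(ph),np.sin(ph)]);t=np.array([u[1],-u[0]])
    return C+r*u-(.026+gap)*t, np.degrees(ph)+180
def lerp(a,b,n=5): return [tuple(np.array(a)+(np.array(b)-a)*k/n) for k in range(1,n+1)]
E
python3 - <<'E'
from plan import *
P,a=pusher(90,.015);print(P,a)
w=[(.179,-.599,.227,16.6),(.35,-.42,.227,52.6),(.44,-.22,.227,88.6),(.48,-.02,.227,124.6),(.50,.19,.227,160.6),(*P,.2,a)]
rows([lerp(w[i],w[i+1]) for i in range(5)])
E
```

```text
[0.53841769 0.37460019] 197.25
t 1.4 tip [ 0.1786 -0.5989  0.2267] ang 16.6 F [-0.89  0.02  0.5 ] j7 -0.08
0.0434 -0.0244 -0.0003 -0.126 0; 0.0864 -0.0489 -0.0003 -0.251 0; 0.1294 -0.0734 -0.0003 -0.377 0; 0.1724 -0.0980 -0.0003 -0.503 0; 0.2154 -0.1225 -0.0003 -0.628 0
0.0427 -0.0100 -0.0000 -0.126 0; 0.0854 -0.0200 -0.0000 -0.251 0; 0.1281 -0.0300 -0.0000 -0.377 0; 0.1708 -0.0400 -0.0000 -0.503 0; 0.2135 -0.0500 -0.0000 -0.628 0
0.0402 0.0070 -0.0000 -0.126 0; 0.0804 0.0140 -0.0000 -0.251 0; 0.1206 0.0211 -0.0000 -0.377 0; 0.1607 0.0281 -0.0000 -0.503 0; 0.2009 0.0351 -0.0000 -0.628 0
0.0323 0.0271 -0.0000 -0.126 0; 0.0646 0.0543 -0.0000 -0.251 0; 0.0969 0.0814 -0.0000 -0.377 0; 0.1292 0.1086 -0.0000 -0.503 0; 0.1615 0.1357 -0.0000 -0.628 0
0.0050 0.0374 0.0054 -0.128 0; 0.0100 0.0748 0.0108 -0.256 0; 0.0150 0.1121 0.0162 -0.384 0; 0.0201 0.1495 0.0216 -0.512 0; 0.0251 0.1869 0.0270 -0.640 0
```

```bash
python3 -m inch '0.043 -0.024 0 -0.126 0; 0.086 -0.049 0 -0.251 0; 0.129 -0.073 0 -0.377 0; 0.172 -0.098 0 -0.503 0; 0.215 -0.122 0 -0.628 0' 10
python3 -m inch '0.043 -0.01 0 -0.126 0; 0.085 -0.02 0 -0.251 0; 0.128 -0.03 0 -0.377 0; 0.171 -0.04 0 -0.503 0; 0.213 -0.05 0 -0.628 0'
python3 -m inch '0.04 0.007 0 -0.126 0; 0.08 0.014 0 -0.251 0; 0.12 0.021 0 -0.377 0; 0.161 0.028 0 -0.503 0; 0.201 0.035 0 -0.628 0'
python3 - <<'E'
from plan import *
P,a=pusher(90,.015)
b=(.48,-.02,.227,124.6);w=[b,(.50,.19,.227,160.6),(*P,.2,a)]
rows([lerp(w[0],w[1]),lerp(w[1],w[2])])
E
```

```text
clock: 1.9
position: [0.3508, -0.4189, 0.405]
ee_rot: [2.813, 1.398, 0.0]
force: [0.7, -0.6, 0.8]
width: 0.615
gripper_force: 0.0
clock: 2.4
position: [0.4399, -0.2193, 0.405]
ee_rot: [2.243, 2.199, 0.0]
force: [-0.1, -0.6, 0.1]
width: 0.182
gripper_force: 0.0
clock: 2.9
position: [0.4795, -0.0193, 0.405]
ee_rot: [1.454, 2.784, 0.0]
force: [0.0, 0.0, 0.3]
width: 0.008
gripper_force: 0.0
t 2.9 tip [ 0.4795 -0.0193  0.227 ] ang 124.83 F [0.03 0.02 0.25] j7 0.35
0.0314 0.0273 0.0000 -0.122 0; 0.0636 0.0545 0.0000 -0.247 0; 0.0958 0.0818 0.0000 -0.373 0; 0.1280 0.1091 0.0000 -0.499 0; 0.1602 0.1364 0.0000 -0.624 0
0.0050 0.0374 0.0054 -0.128 0; 0.0100 0.0748 0.0108 -0.256 0; 0.0150 0.1121 0.0162 -0.384 0; 0.0201 0.1495 0.0216 -0.512 0; 0.0251 0.1869 0.0270 -0.640 0
```

```bash
python3 -m inch '0.031 0.027 0 -0.122 0; 0.064 0.055 0 -0.247 0; 0.096 0.082 0 -0.373 0; 0.128 0.109 0 -0.499 0; 0.16 0.136 0 -0.624 0' >/dev/null
python3 -m inch '0.005 0.037 0.005 -0.128 0; 0.01 0.075 0.011 -0.256 0; 0.015 0.112 0.016 -0.384 0; 0.02 0.15 0.022 -0.512 0; 0.025 0.187 0.027 -0.64 0'
python3 - <<'E'
from plan import *
P,a=pusher(90,.015)
b=(*P,.2,a)
rows([lerp(b,(*P,.088,a))])
Pn=[(*pusher(q,0)[0],.088,pusher(q,0)[1]) for q in range(90,180,6)]
im=save("top","top2.png")
cv2.imwrite("pics/top2c.png",cv2.resize(im[140:310,60:260,::-1],None,fx=3,fy=3,interpolation=cv2.INTER_CUBIC))
print(arm.observe()["joints"])
E
```

```text
clock: 3.9
position: [0.5408, 0.3738, 0.3772]
ee_rot: [0.47, -3.106, 0.001]
force: [0.8, -0.1, -0.5]
width: 0.009
gripper_force: 0.0
t 3.9 tip [0.5408 0.3738 0.1992] ang -162.78 F [ 0.8  -0.08 -0.48] j7 0.77
0.0020 0.0015 0.0216 -6.284 0; 0.0020 0.0015 0.0440 -6.284 0; 0.0020 0.0015 0.0664 -6.284 0; 0.0020 0.0015 0.0888 -6.284 0; 0.0020 0.0015 0.1112 -6.284 0
[-0.16624576  0.6731453  -0.890435    1.46498885  0.5310028   1.2557335
  0.77058069]
```

View pics/top2c.png

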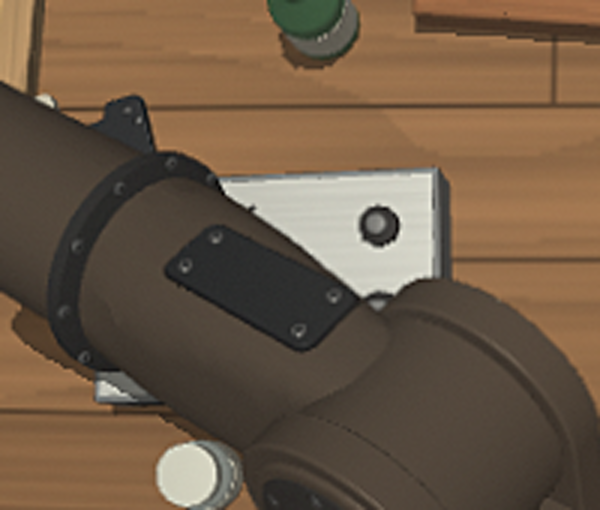

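The arm hides the lever from the top camera; only the stop button and the edge of the start button show. I'll descend and then check from the scene camera.

```bash
python3 -m inch '0.002 0.0015 0.022 0 0; 0.002 0.0015 0.044 0 0; 0.002 0.0015 0.066 0 0; 0.002 0.0015 0.089 0 0; 0.002 0.0015 0.111 0 0'
python3 - <<'E'
from plan import *
rows([])
im=save("scene","sc1.png")
cv2.imwrite("pics/sc1c.png",cv2.resize(im[110:260,310:490,::-1],None,fx=4,fy=4,interpolation=cv2.INTER_CUBIC))
E
```

```text
clock: 4.45
position: [0.5381, 0.373, 0.2656]
ee_rot: [0.463, -3.107, 0.001]
force: [-0.2, -0.2, 0.2]
width: 0.006
gripper_force: 0.0
t 4.45 tip [0.5381 0.373  0.0876] ang -163.07 F [-0.19 -0.19  0.19] j7 0.68
```

View pics/sc1c.png

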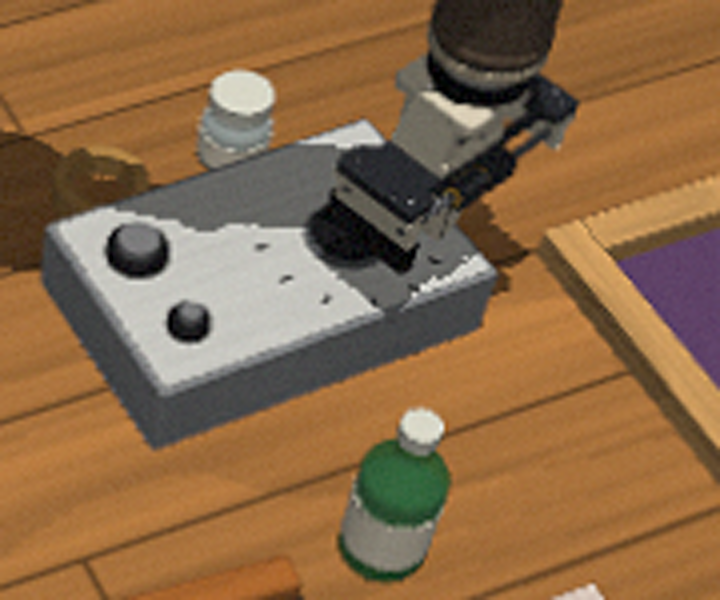

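The closed fingers stand beside the lever at crop (395,245), behind it, at the right height. The lever's foot is at (340,235) and both buttons are clear. Now the arc push: its rows are the same in the tool frame for every call.

Run:
```python
from plan import *
g=lambda q,gap=0:(lambda P,a:(*P,.0876,a-360))(*pusher(q,gap))
rows([[g(90,.012),g(90,.008),g(90,.004),g(90,0),g(90,0)],[g(90+3*k) for k in range(1,6)],[g(105+3*k) for k in range(1,6)]])
```

```text
t 4.5 tip [0.5376 0.3719 0.0838] ang -163.06 F [-0.48 -1.39 -2.47] j7 0.68
-0.0016 -0.0006 -0.0038 -0.005 0; -0.0017 -0.0046 -0.0038 -0.005 0; -0.0017 -0.0086 -0.0038 -0.005 0; -0.0017 -0.0126 -0.0038 -0.005 0; -0.0017 -0.0126 -0.0038 -0.005 0
-0.0013 -0.0024 -0.0000 0.052 0; -0.0025 -0.0048 -0.0000 0.105 0; -0.0035 -0.0074 -0.0000 0.157 0; -0.0044 -0.0099 -0.0000 0.209 0; -0.0052 -0.0125 -0.0000 0.262 0
-0.0013 -0.0024 -0.0000 0.052 0; -0.0025 -0.0048 -0.0000 0.105 0; -0.0035 -0.0074 -0.0000 0.157 0; -0.0044 -0.0099 -0.0000 0.209 0; -0.0052 -0.0125 -0.0000 0.262 0
```

```bash
python3 -m inch '0 -0.003 0 0 0; 0 -0.006 0 0 0; 0 -0.009 0 0 0; 0 -0.012 0 0 0; 0 -0.015 0 0 0'
python3 -m inch '-0.0013 -0.0024 0 0.052 0; -0.0025 -0.0048 0 0.105 0; -0.0035 -0.0074 0 0.157 0; -0.0044 -0.0099 0 0.209 0; -0.0052 -0.0125 0 0.262 0'
python3 - <<'E'
from plan import *
g=lambda q,gap=0:(lambda P,a:(*P,.0876,a-360))(*pusher(q,gap))
rows([[g(105)]])
E
```

```text
clock: 5.0
position: [0.5427, 0.3586, 0.2675]
ee_rot: [-0.463, 3.106, 0.001]
force: [-0.9, -0.2, 0.2]
width: 0.004
gripper_force: 0.0
clock: 5.5
position: [0.5509, 0.349, 0.2673]
ee_rot: [-0.051, 3.141, 0.003]
force: [0.8, 2.5, -0.2]
width: 0.005
gripper_force: 0.9
t 5.5 tip [0.5509 0.349  0.0893] ang -178.13 F [ 0.77  2.55 -0.21] j7 0.49
-0.0006 0.0008 0.0017 -0.007 0
```

```bash
python3 -m inch '-0.0013 -0.0024 0 0.052 0; -0.0025 -0.0048 0 0.105 0; -0.0035 -0.0074 0 0.157 0; -0.0044 -0.0099 0 0.209 0; -0.0052 -0.0125 0 0.262 0'
python3 -m inch '-0.0013 -0.0024 0 0.052 0; -0.0025 -0.0048 0 0.105 0; -0.0035 -0.0074 0 0.157 0; -0.0044 -0.0099 0 0.209 0; -0.0052 -0.0125 0 0.262 0'
python3 - <<'E'
from plan import *
g=lambda q,gap=0:(lambda P,a:(*P,.0876,a-360))(*pusher(q,gap))
rows([[g(135)]])
im=save("scene","sc2.png")
cv2.imwrite("pics/sc2c.png",cv2.resize(im[140:220,360:460,::-1],None,fx=6,fy=6,interpolation=cv2.INTER_CUBIC))
E
```

```text
clock: 6.0
position: [0.5567, 0.3359, 0.2671]
ee_rot: [0.361, 3.12, 0.0]
force: [1.0, -0.8, -0.9]
width: 0.007
gripper_force: 0.0
clock: 6.5
position: [0.5591, 0.3231, 0.2673]
ee_rot: [0.765, 3.046, 0.003]
force: [0.9, 1.4, -0.6]
width: 0.005
gripper_force: 1.0
t 6.5 tip [0.5591 0.3231 0.0893] ang 151.82 F [ 0.91  1.37 -0.58] j7 0.08
0.0002 0.0012 0.0017 6.276 0
```

View pics/sc2c.png

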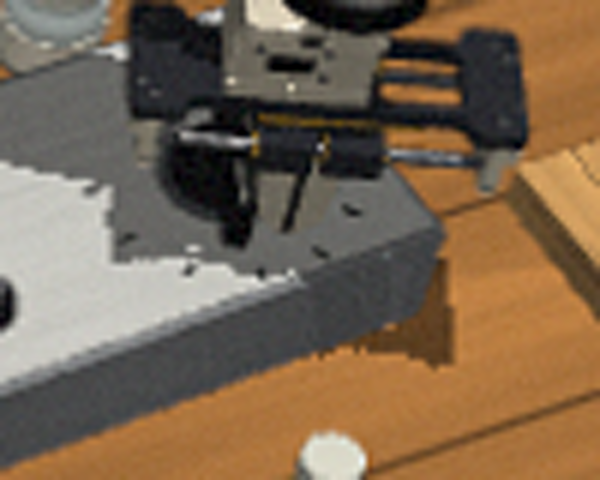

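The lever end at crop (235,240) sits between the click-4 mark (265,272) and click-5 mark (190,270), as expected at about 135°, with the finger against it. I'll go on to about 165°, then in smaller steps.

```bash
python3 -m inch '-0.0013 -0.0024 0 0.052 0; -0.0025 -0.0048 0 0.105 0; -0.0035 -0.0074 0 0.157 0; -0.0044 -0.0099 0 0.209 0; -0.0052 -0.0125 0 0.262 0'
python3 -m inch '-0.0013 -0.0024 0 0.052 0; -0.0025 -0.0048 0 0.105 0; -0.0035 -0.0074 0 0.157 0; -0.0044 -0.0099 0 0.209 0; -0.0052 -0.0125 0 0.262 0'
python3 -m inch '-0.0008 -0.0016 0 0.035 0; -0.0017 -0.0032 0 0.07 0; -0.0023 -0.0046 0 0.1 0; -0.0025 -0.0048 0 0.105 0; -0.0025 -0.0048 0 0.105 0'
python3 - <<'E'
from plan import *
g=lambda q,gap=0:(lambda P,a:(*P,.0876,a-360))(*pusher(q,gap))
rows([[g(171)],[g(171,.03)]])
im=save("scene","sc3.png")
cv2.imwrite("pics/sc3c.png",cv2.resize(im[140:220,360:460,::-1],None,fx=6,fy=6,interpolation=cv2.INTER_CUBIC))
E
```

```text
clock: 7.05
position: [0.5575, 0.3091, 0.267]
ee_rot: [1.155, 2.921, 0.0]
force: [0.3, 1.1, 0.3]
width: 0.003
gripper_force: 0.0
clock: 7.55
position: [0.5531, 0.2967, 0.2671]
ee_rot: [1.526, 2.745, 0.002]
force: [1.7, 0.6, -0.5]
width: 0.003
gripper_force: 0.8
clock: 8.05
position: [0.5499, 0.2919, 0.2667]
ee_rot: [-1.666, -2.663, 0.0]
force: [-0.1, -0.6, -0.3]
width: 0.007
gripper_force: 0.0
t 8.05 tip [0.5499 0.2919 0.0887] ang 115.92 F [-0.14 -0.58 -0.27] j7 -0.43
0.0008 0.0014 0.0011 6.278 0
-0.0000 0.0300 -0.0000 -0.000 0
```

View pics/sc3c.png

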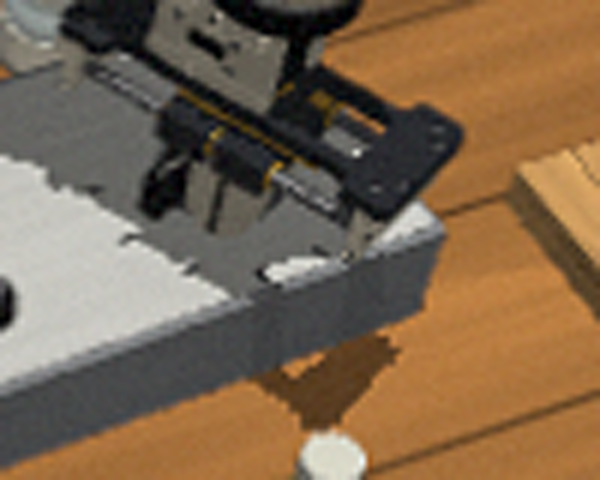

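The lever end at (150,205) now points at the sixth mark (125,238), and the contact force is gone, so it has snapped in. I'll back off, rise, and move above the start button.

```bash
python3 -m inch '0 0.008 0 0 0; 0 0.018 0 0 0; 0 0.03 0 0 0; 0 0.03 -0.04 0 0; 0 0.03 -0.08 0 0'
python3 - <<'E'
from plan import *
s=arm.observe();M=R.from_rotvec(s["ee_rot"]).as_matrix();a=np.degrees(np.arctan2(M[1,0],M[0,0]))
p=(*s["position"][:2],s["position"][2]-.178,a)
rows([lerp(p,(.464,.160,.16,a))])
E
```

```text
clock: 8.6
position: [0.5778, 0.3052, 0.3463]
ee_rot: [-1.666, -2.661, 0.003]
force: [-0.2, 0.2, 0.6]
width: 0.006
gripper_force: 0.0
t 8.6 tip [0.5778 0.3052 0.1683] ang 115.9 F [-0.2   0.19  0.55] j7 -0.37
-0.0162 -0.0332 0.0017 -0.000 0; -0.0324 -0.0663 0.0033 -0.000 0; -0.0486 -0.0995 0.0050 -0.000 0; -0.0647 -0.1326 0.0067 -0.000 0; -0.0809 -0.1658 0.0083 -0.000 0
```

```bash
python3 -m inch '-0.016 -0.033 0 0 0; -0.032 -0.066 0 0 0; -0.049 -0.1 0.002 0 0; -0.065 -0.133 0.005 0 0; -0.081 -0.166 0.008 0 0'
python3 - <<'E'
from plan import *
rows([[(.464,.160,.16,115.9)]])
im=save("scene","sc4.png");cv2.imwrite("pics/sc4c.png",cv2.resize(im[130:230,330:450,::-1],None,fx=5,fy=5,interpolation=cv2.INTER_CUBIC))
im=save("top","top4.png")
print([(r["conf"],r["point"],at_z("scene",r["point"],.095)) for r in arm.place_of("scene","lever_side")[:1]], C+.045*np.array([np.cos(np.radians(-72.75)),np.sin(np.radians(-72.75))]))
E
```

```text
clock: 9.1
position: [0.463, 0.1589, 0.3389]
ee_rot: [1.667, 2.662, 0.001]
force: [-0.3, -0.2, 0.1]
width: 0.006
gripper_force: 0.0
t 9.1 tip [0.463  0.1589 0.1609] ang 115.9 F [-0.27 -0.24  0.09] j7 -0.23
0.0005 0.0014 0.0009 0.000 0
[(0.61, [167.0, 387.7], array([0.51021093, 0.28311434, 0.095     ]))] [0.52094437 0.2791241 ]
```

View pics/sc4c.png

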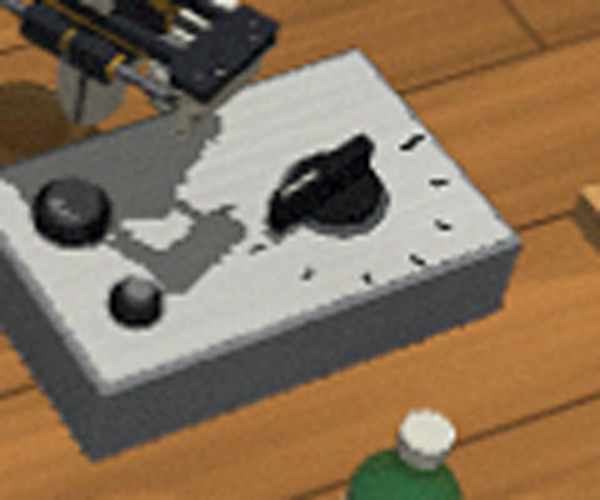

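The lever now points left in the crop, tip at about (272,215). The marks run from off at (413,142) to 6 at (258,250) and 7 at (230,210). Since the lever stands above the plate, I'll check numerically against predicted positions.

Run:
```python
from plan import *
for q in (150,165,180,195,210):
    t=np.radians(105-q+YAW);u=np.array([np.cos(t),np.sin(t)])
    p=proj("scene",[[*(C+.06*u),.11],[*(C+.06*u),.08],[*(C-.022*u),.11]])
    print(q,((p-[330,130])*5).round().tolist())
im=cv2.imread("pics/sc4.png")[:,:,::-1]
q=[];best=[]
g=cv2.cvtColor(np.ascontiguousarray(im),cv2.COLOR_RGB2GRAY).astype(float)
# silhouette fit: dark pixels vs projected lever prism + foot disc
h,w=g.shape;dark=g<70
for a in range(140,221,2):
    t=np.radians(105-a+YAW);u=np.array([np.cos(t),np.sin(t)]);n=np.array([-u[1],u[0]])
    m=np.zeros((h*4,w*4),np.uint8)
    c=[[*(C+r*u+s*n),z] for r in(.06,-.022) for s in(.007,-.007) for z in(.08,.11)]
    d=[[*(C+.028*np.array([np.cos(k),np.sin(k)])),z] for k in np.linspace(0,6.28,40) for z in(.07,.083)]
    for P in(c,d): cv2.fillConvexPoly(m,cv2.convexHull((proj("scene",P)*4).astype(np.int32)),1)
    m=cv2.resize(m,(w,h),interpolation=cv2.INTER_AREA)>0
    sl=np.s_[150:183,378:412];best.append(((m[sl]&dark[sl]).sum()/(m[sl]|dark[sl]).sum(),a))
print(sorted(best)[-6:])
```

```text
150 [[324.0, 216.0], [315.0, 249.0], [354.0, 124.0]]
165 [[300.0, 207.0], [291.0, 240.0], [362.0, 127.0]]
180 [[278.0, 193.0], [271.0, 227.0], [370.0, 132.0]]
195 [[262.0, 177.0], [255.0, 211.0], [376.0, 138.0]]
210 [[252.0, 159.0], [244.0, 193.0], [380.0, 144.0]]
[(np.float64(0.7588235294117647), 170), (np.float64(0.7755102040816326), 180), (np.float64(0.7774480712166172), 172), (np.float64(0.7988165680473372), 178), (np.float64(0.8012048192771084), 174), (np.float64(0.8108108108108109), 176)]
```

Sixth click confirmed: the fit gives about 177°, and the tip matches the 180° prediction of (271,227). Now pressing start.

```bash
python3 -m inch '0 0.001 0.02 0 0; 0 0.001 0.04 0 0; 0 0.001 0.055 0 0; 0 0.001 0.06 0 0; 0 0.001 0.06 0 0'
python3 -m inch '0 0 0.003 0 0; 0 0 0.006 0 0; 0 0 0.009 0 0; 0 0 0.011 0 0; 0 0 0.011 0 0'
```

```text
clock: 9.75
position: [0.4646, 0.1609, 0.2784]
ee_rot: [-1.666, -2.663, -0.0]
force: [0.1, -0.5, 0.8]
width: 0.008
gripper_force: 0.0
clock: 10.25
position: [0.4643, 0.1603, 0.2679]
ee_rot: [1.667, 2.662, 0.001]
force: [1.3, 0.4, 3.6]
width: 0.005
gripper_force: 1.4
```

```bash
python3 -m inch '0 0 0.001 0 0; 0 0 0.002 0 0; 0 0 0.003 0 0; 0 0 0.003 0 0; 0 0 0.003 0 0'
python3 -m inch '0 0 0.001 0 0; 0 0 0.002 0 0; 0 0 0.003 0 0; 0 0 0.003 0 0; 0 0 0.003 0 0'
```

```text
clock: 10.75
position: [0.4643, 0.1603, 0.2649]
ee_rot: [1.667, 2.662, 0.001]
force: [1.6, 1.3, 3.0]
width: -0.001
gripper_force: 2.2
clock: 11.25
position: [0.4642, 0.1605, 0.2637]
ee_rot: [1.666, 2.661, 0.001]
force: [-5.6, -2.7, 33.2]
width: 0.007
gripper_force: 16.6
```

It bottomed out with the tip at 0.0857 and 33 N, so the button is fully in. Releasing now and moving clear.

```bash
python3 -m inch '0 0 -0.005 0 0; 0 0 -0.015 0 0; 0 0 -0.045 0 0; 0 0 -0.09 0 0; 0 0 -0.13 0 0'
python3 -m inch '0.02 -0.045 -0.02 0 0; 0.04 -0.09 -0.02 0 0; 0.06 -0.13 -0.02 0 0; 0.08 -0.17 -0.02 0 0; 0.08 -0.17 -0.02 0 0'
python3 - <<'E'
from plan import *
rows([])
a=save("scene","sc5.png");b=save("top","top5.png")
f=lambda i,s,k:cv2.resize(i[s][:,:,::-1],(400,340),interpolation=cv2.INTER_CUBIC)
cv2.imwrite("pics/end.png",np.hstack([f(a,np.s_[130:232,330:450],5),f(b,np.s_[185:287,90:210],5)]))
E
```

```text
clock: 11.75
position: [0.4631, 0.1599, 0.3929]
ee_rot: [-1.666, -2.661, 0.003]
force: [1.8, -0.1, -0.2]
width: 0.007
gripper_force: 0.0
clock: 12.25
position: [0.2706, 0.1573, 0.4109]
ee_rot: [1.663, 2.665, -0.008]
force: [2.4, -0.7, 1.0]
width: 0.005
gripper_force: 0.0
t 12.25 tip [0.2706 0.1573 0.2329] ang 116.05 F [ 2.37 -0.67  1.  ] j7 -0.15
```

View pics/end.png

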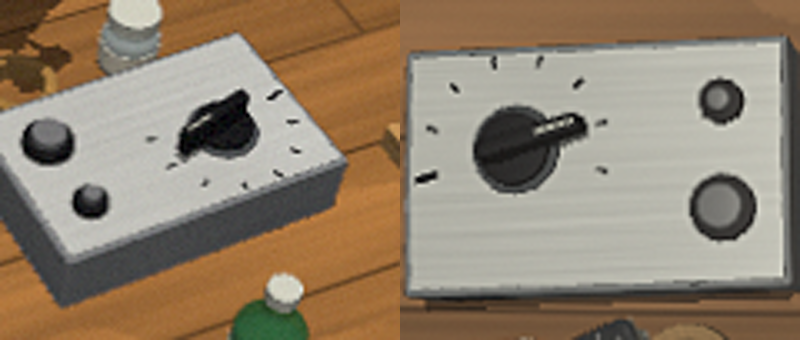

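The top view shows the lever at (585,125) on the sixth mark (600,122). Both buttons are out and the arm is clear, so I'm handing in.

```bash
python3 -c "from cell import arm; print(arm.sign_off())"
```

```text
the job is handed in; nothing more can be done
None
```

The timer is set to the sixth click (six minutes) and was then started: the large button went fully in (33 N at the bottom) and came back out; I handed the job in at about 12 s, having steered clear of everything else, though I didn't re-check the bystanders one by one.

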